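# Dip a vacuum pump's oil gauge and hold it level for reading

### The job

Check the vacuum pump's oil level: take the gauge rod by its handle out of its cradle, slide its thin end into the pump's slanted guide tube without forcing it until the collar stops on the tube's mouth, and keep it there for a moment. Then draw it right out and present it for reading: finish while still holding the rod still and level in the gripper, its tip a few centimetres above the white tile and nothing else touching the rod. Leave the other things on the bench where they are.

Things in the scene. Friction and masses are not known exactly. Their poses are not given: they have to be found in the camera images.
- gauge_grip (a point): Point to grip on the gauge rod: on its axis, in the middle of the free part of its square grey plastic handle (16 x 16 mm in section, reaching from 40 mm on the -x side of this point to 48 mm on the +x side). x runs along the rod from tip to handle end; in the cradle it lies level, z up, y level, this point 45 mm above the bench.
- gauge_tip (a point): The round-ended tip of the gauge rod's stem, on its axis: 138 mm from gauge_grip along the rod's -x, 90 mm from the collar's face. Same axes as gauge_grip. Three dark rings mark the stem near the tip.
- gauge_rod: The gauge rod, about 110 g, origin and axes as gauge_grip. From the handle towards the tip (-x): steel collar (disc 38 mm in diameter, 8 mm thick, 40 to 48 mm from the origin), then a round steel stem, 10 mm in diameter, 90 mm long. It balances about 30 mm from the origin towards the tip, inside the handle.
- cradle: Fixed aluminium cradle under the rod: base 210 x 60 x 6 mm (x = -130 to +80 mm) and two notched uprights, open at the top, 10 mm thick, 51 mm high, at x = +37 mm (34 mm wide, under the handle) and -105 mm (27 mm wide, under the stem). Origin on the bench below gauge_grip; x along the rod to the handle end, z up. Lifting the rod 20 mm straight up clears it.
- pump: Fixed cream vacuum pump. Origin on the bench straight below the guide tube's mouth; x points level from housing to mouth. Housing 150 mm wide, 115 mm high (two fittings reach 123 mm) from x = -92 to -150 mm; round motor behind it to x = -253 mm; low sump, 80 mm wide, 45 mm high, from x = -103 to -28 mm under the tube.
- tube_mouth (a point): Centre of the steel guide tube's mouth, in the plane of its rim, 115 mm above the bench. z points out of the tube along its axis, rising 40 degrees above level away from the housing; y is level. Rim 36 mm across outside, 28 mm inside, narrowing over 24 mm to a 15 mm bore, closed 98 mm below the mouth: the collar stops on the rim before the tip meets the bottom.
- tube_seat (a point): Point on the tube's axis 90 mm inside the mouth, where the rod's tip is when the collar rests on the rim. Same axes as tube_mouth.
- tile: Fixed white ceramic reading tile, 90 x 90 x 6 mm, flat on the bench. Origin at the centre of its underside, z up, x and y along its edges.
- beaker_mid (a point): Bystander: centre of a loose glass beaker, 68 mm wide, 85 mm high, standing.
- jar_mid (a point): Bystander: centre of a loose amber jar, 64 mm wide, 90 mm high, standing.
- flask_bottle_mid (a point): Bystander: centre of a loose white bottle, 66 mm wide, 160 mm high, standing.
- wrench: Bystander: loose steel wrench 140 mm long, lying flat along its x.
- screwdriver: Bystander: loose screwdriver 170 mm long, lying along its x.
- dish: Bystander: loose closed petri dish, 88 mm wide, 14 mm high; origin under its centre.
Not all that is in view belongs to the job. What is meant by the gauge_rod is not red, and is the larger of those in its own colour. What is shaped like the cradle but red is not meant.

How it is judged:
By the outcome, as a careful person would: the job done as asked, in the order asked, and still so for the second after the job is handed in, while the arm keeps its last pose, push and grip.
It also fails if it takes over 51 s, if anything falls off the work surface, if the arm or the gripper's body presses on something with over 40 N, if the wrist force passes 120 N, or if a joint passes its speed limit or range.

### The arm

A 6-joint arm with a two-finger parallel gripper is mounted at the origin on the work surface. World frame = base frame: x ahead of the robot, y to its left, z up, the work surface at z = 0. Lengths are in m, angles in rad, forces in N, time in s.
With the tool pointing down it reaches from about 0.325 to 0.85 m from the base axis. Payload 15.5 kg.
Tool frame: the origin (TCP) lies on the centre line of the jaws, within the pads' length; the fingertips stand 19 mm ahead of it and the grasp point (between the pads) is the TCP; z points along the fingers, y is the line along which they close (so a half turn about z gives the same grasp; the last joint's range is limited). The gripper opens to 91 mm and grips with 3 to 60 N. Pads are 32 mm wide; open, the fingers measure 118 mm over their backs; the gripper's body (76 mm by 178 mm) begins 60 mm behind the grasp point.
Start: joints at [-1.252, 0.494, 1.345, -0, 1.302, -0.096], TCP at [0.252, -0.572, 0.233] pointing down, gripper open.
Joint ranges: [-2.91, 2.91], [-0.82, 2.16], [0.22, 2.67], [-1.22, 4.37], [0.12, 2.79], [-3.08, 3.08]. Speed limits (rad/s): [1.89, 1.89, 2.57, 3.01, 3.01, 3.01].

### API

Orientations are given as a unit quaternion [x, y, z, w].
In Python, from cell import manip, cams, job gives the robot as it stands.
- The arm moves only by the tool step_arm, never from a script. Its argument "motion" is a list of rows, each an object of numbers: "tx", "ty", "tz": the shift along the tool's x, y, z in units of 300 mm (1.0 is 300 mm); "ax", "ay", "az": the turn, a rotation vector about the tool's x, y, z in units of 0.5 rad (1.0 is 0.5 rad); "hand": the finger opening in mm, from 0 to 91.2. In form: [{"tx": .., "ty": .., "tz": .., "ax": .., "ay": .., "az": .., "hand": ..}, ...]. A call has 1 to 5 rows; each row is the pose to reach, as a shift and turn from the pose commanded when the call began, along the tool's axes at that moment; what a row does not reach only later rows make up. A row lasts 1/12 s, in which the tool goes at most 41.7 mm and 7.16 degrees, less where a joint would pass 70% of its speed; a pose out of reach is approached as far as the arm can. A call with a number of a shift or a turn outside -1 to 1 is refused whole. A call with a gripper value outside its range is refused whole. The fingers move at their own pace and stop on an object; "grip_force" is the grip in N (left out, the last holds). Time passes only in rows, so rows that repeat a pose let the fingers close. It gives the time, the measured TCP pose, the force, the opening and the grip force at its end, in the units of the state.
- manip.observe(): the state, without advancing time (a new reading comes with each control period).
- cams.read_camera(name): name is "scene" or "top" or "wrist"; returns the picture (420x560x3 uint8, red, green, blue); there is no depth.
- cams.camera_info(name): a dict with "vfov" (degrees; the focal length in pixels is half the picture's height over the tangent of half this angle, whatever the lens; pixels are square), "cx", "cy" (the principal point, pixels), "pose" (4x4, takes a point from camera to world coordinates); the wrist camera has in their place "T_tool_cam" (4x4, takes a point from camera to tool coordinates, whose origin is the TCP and whose axes are the flange's). Camera axes: x right, y down, z forward; pixel columns grow to the right and rows downward; lengths in m; the calibration is good to about 2 mm. The wrist camera is an equidistant fisheye: a pixel r from the principal point sees the ray r / f radians off the axis. A picture is of the moment at which its call begins: read the wrist's pose just before it. camera_info takes no time and is no camera call.
- job.finish_job(): hands the job in; it is judged then, once.
The state is a dict: "t": time; "joints": joint angles; "qd": joint speeds; "tau": joint torques, N m; "ee_pos": TCP position; "eef_rot": TCP orientation; "wrist_force": force on the tool from outside, world axes, zero at the start; "moment": the same for the moment, N m; "width": finger opening in m; "finger_force": force on a finger pad.
Only numpy, scipy, OpenCV 4.12 (cv2) and the standard library are available. Lean on these libraries where they do the work, as an engineer would, in place of code of your own. Each camera call takes 0.05 s, during which the arm holds its last target. There are 200 camera calls.

## Working session

There is one attempt and no reset: what is moved stays moved. The work goes in short steps, Python scripts to look and compute and a tool call to move; the robot and the scene stay as the last step left them, time stands still between calls to the robot, and variables do not carry over. Pictures are saved under pics/ and viewed, at most 10 in all, crops included, and the job is handed in when it is done.

Besides the shell and the picture viewer there is one more tool, called as a command line: name --argument value ..., lists and objects as JSON in quotes. step_arm: Moves the arm, as the interface text tells. Its arguments: {"type":"object","properties":{"motion":{"type":"array","items":{"type":"object","properties":{"tx":{"type":"number","minimum":-1,"maximum":1},"ty":{"type":"number","minimum":-1,"maximum":1},"tz":{"type":"number","minimum":-1,"maximum":1},"ax":{"type":"number","minimum":-1,"maximum":1},"ay":{"type":"number","minimum":-1,"maximum":1},"az":{"type":"number","minimum":-1,"maximum":1},"hand":{"type":"number"}}}},"grip_force":{"type":"number"}},"required":["motion"]}

```bash
mkdir -p pics; ls
python3 - <<'E'
from cell import manip,cams,job
import cv2,numpy as np
for n in ["scene","top","wrist"]:
    i=cams.camera_info(n); print(n,{k:np.round(v,4).tolist() for k,v in i.items() if k!='x'})
    cv2.imwrite(f"pics/{n}0.png",cams.read_camera(n)[:,:,::-1])
print(manip.observe())
E
```

```text
pics
scene {'vfov': 48.146, 'cx': 274.7237, 'cy': 208.8801, 'pose': [[-0.8539, 0.4318, -0.2905, 1.0199], [0.5205, 0.7116, -0.4719, 0.7699], [0.003, -0.5541, -0.8324, 1.4454], [0.0, 0.0, 0.0, 1.0]]}
top {'vfov': 53.2676, 'cx': 275.864, 'cy': 199.0266, 'pose': [[-0.011, -0.9989, 0.0447, 0.4876], [-0.9999, 0.0105, -0.0114, 0.0024], [0.011, -0.0449, -0.9989, 1.3143], [0.0, 0.0, 0.0, 1.0]]}
wrist {'vfov': 65.7065, 'cx': 281.316, 'cy': 210.2336, 'T_tool_cam': [[-0.0, -0.9699, -0.2433, 0.0676], [1.0, -0.0, 0.0001, -0.0001], [-0.0001, -0.2433, 0.9699, -0.1511], [0.0, 0.0, 0.0, 1.0]]}
{'t': 0.15, 'joints': array([-1.25149013e+00,  4.94035114e-01,  1.34595607e+00, -1.11957884e-05,
        1.30250024e+00, -9.54514764e-02]), 'qd': array([ 8.66093134e-05, -2.23663747e-03, -3.75968944e-03,  5.82385103e-04,
        4.68715559e-04,  1.77962999e-03]), 'tau': array([ 8.88976301e-04, -8.79197860e+01, -3.82051384e+01,  7.08348071e-02,
        5.02589357e-02, -3.74763499e-05]), 'ee_pos': array([ 0.25180081, -0.57174969,  0.23248964]), 'eef_rot': array([ 9.78573557e-01,  2.05897043e-01, -5.55565444e-05, -4.45968786e-04]), 'wrist_force': array([ 0.7614468 ,  0.78926302, -0.83608615]), 'moment': array([ 0.00597614, -0.02877826,  0.03493961]), 'finger_force': 0.0, 'width': 0.091304000524518}
```

View pics/scene0.png

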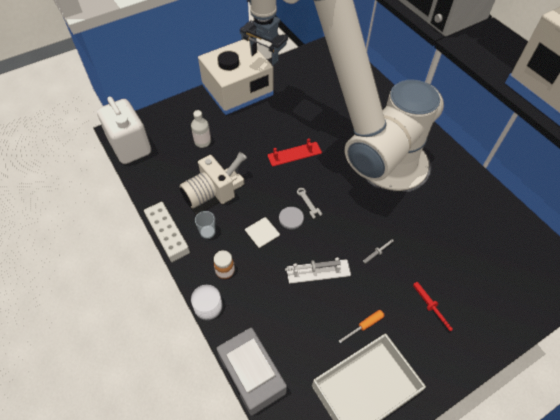

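View pics/top0.png

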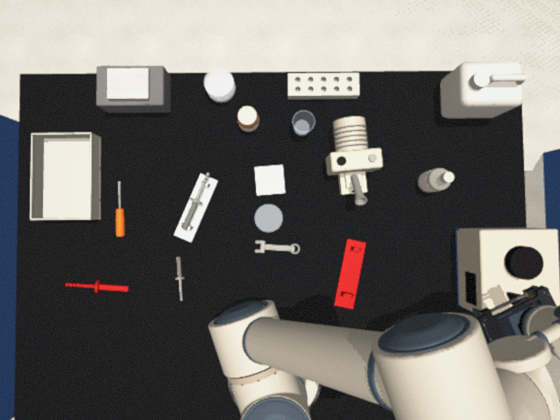

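The gauge rod is in the cradle at top (195,207). The smaller grey one at (180,278) and the red one at (97,288) are decoys. The pump tube mouth is near top (361,200) and the tile at (270,180). Next I'll zoom in on these.

Run:
```python
import cv2,numpy as np
t=cv2.imread("pics/top0.png");s=cv2.imread("pics/scene0.png")
f=lambda im,x,y,w,h:cv2.resize(im[y:y+h,x:x+w],(400,300),interpolation=cv2.INTER_CUBIC)
m=np.vstack([np.hstack([f(t,150,165,100,75),f(t,310,140,100,75)]),np.hstack([f(s,270,235,100,75),f(s,180,140,100,75)])])
cv2.imwrite("pics/m1.png",m)
```

```text
(no output)
```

View pics/m1.png

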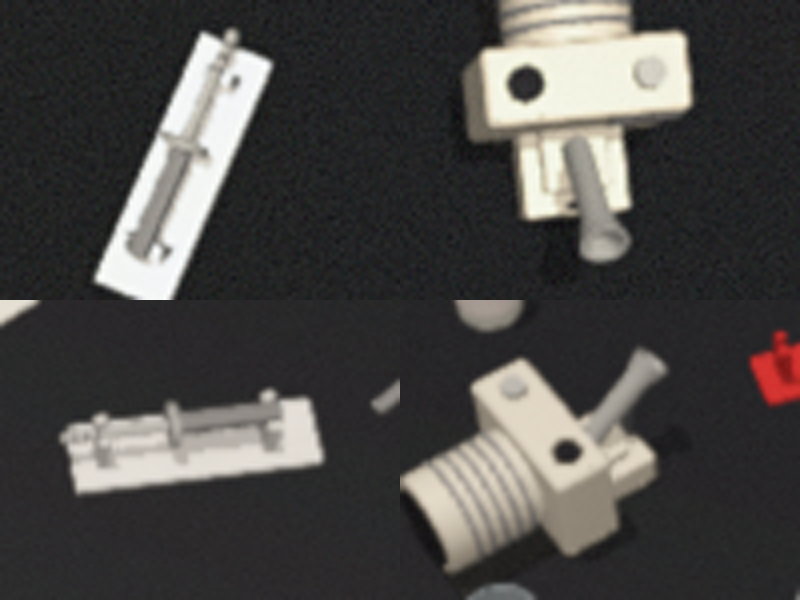

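```bash
cat > h.py <<'E'
from cell import manip,cams,job
import cv2,numpy as np
from scipy.spatial.transform import Rotation as Ro
def cast(name,u,v,z,st=None):
    i=cams.camera_info(name); f=210/np.tan(np.radians(i['vfov']/2))
    d=np.array([(u-i['cx'])/f,(v-i['cy'])/f,1.])
    if name=='wrist':
        r=np.hypot(d[0],d[1]); d=np.array([d[0]/r*np.sin(r),d[1]/r*np.sin(r),np.cos(r)])
        T=np.eye(4);T[:3,:3]=Ro.from_quat(st['eef_rot']).as_matrix();T[:3,3]=st['ee_pos'];T=T@i['T_tool_cam']
    else:T=np.array(i['pose'])
    d=T[:3,:3]@d;o=T[:3,3]
    return o+d*(z-o[2])/d[2]
def proj(name,p,st=None):
    i=cams.camera_info(name); f=210/np.tan(np.radians(i['vfov']/2))
    T=np.array(i['T_tool_cam'] if name=='wrist' else i['pose'])
    if name=='wrist':
        A=np.eye(4);A[:3,:3]=Ro.from_quat(st['eef_rot']).as_matrix();A[:3,3]=st['ee_pos'];T=A@T
    q=T[:3,:3].T@(np.asarray(p)-T[:3,3])
    if name=='wrist':
        r=np.hypot(q[0],q[1]);a=np.arctan2(r,q[2]);return i['cx']+f*a*q[0]/r,i['cy']+f*a*q[1]/r
    return i['cx']+f*q[0]/q[2],i['cy']+f*q[1]/q[2]
def toolR(tip_yaw,tilt):
    """tool x along tip yaw, z down; tilt>0: fingers lean towards tip (rod level)"""
    c,s=np.cos(tip_yaw),np.sin(tip_yaw)
    R=np.array([[c,s,0],[s,-c,0],[0,0,-1.]])
    return R@Ro.from_rotvec([0,tilt,0]).as_matrix()  # z' = z cos + x sin
def plan(p,R,st=None,maxd=.2,maxa=.6,start=None):
    st=st or manip.observe()
    p0,R0=start or (st['ee_pos'],Ro.from_quat(st['eef_rot']).as_matrix())
    w=Ro.from_matrix(R0.T@R).as_rotvec()
    n=int(max(1,np.ceil(np.linalg.norm(np.array(p)-p0)/maxd),np.ceil(np.linalg.norm(w)/.48)))
    for k in range(n):
        Rk=R0@Ro.from_rotvec(w*k/n).as_matrix()
        print('call',k,'t',np.round(Rk.T@(np.array(p)-p0)/n/.3,3),'a',np.round(w/n/.5,3))
    return np.array(p),R
E
python3 - <<'E'
from h import *
tip=cast('top',207.5,174,.045);end=cast('top',185.5,228,.05)
print('tip',tip,'end',end,np.linalg.norm(tip-end),'yaw',np.arctan2(*(tip-end)[1::-1]))
print('scene',cast('scene',286.5,269.3,.045),cast('scene',340.5,262,.05))
m=cast('top',361.75,200,.115);print('mouth',m,cast('scene',243,155.5,.115),'tubebase',cast('top',310+178/4,140+145/4,.07))
print('tile',cast('top',270,180,.006),'dish',cast('top',268,218,.014))
for n,(u,v) in dict(beak=(303,123),jar=(248,119),driver=(120,210),wrench=(277,247)).items():print(n,cast('top',u,v,.05))
d=tip-end;d/=np.linalg.norm(d);g=tip-d*.138;yaw=np.arctan2(d[1],d[0]);print('grip',g)
plan([g[0],g[1],.19],toolR(yaw,.35))
E
```

```text
tip [0.622753   0.19470779 0.045     ] end [0.45993664 0.2605697  0.05      ] 0.17570417913668565 yaw -0.3843938626069167
scene [0.62250065 0.20052709 0.045     ] [0.45648978 0.27290888 0.05      ]
mouth [ 0.53595677 -0.25804738  0.115     ] [ 0.53256539 -0.24616909  0.115     ] tubebase [ 0.60902223 -0.24754402  0.07      ]
tile [0.60610563 0.00517696 0.006     ] dish [0.48722452 0.01258946 0.014     ]
beak [ 0.7754647  -0.09734775  0.05      ]
jar [0.78918806 0.07016471 0.05      ]
driver [0.51616252 0.45697737 0.05      ]
wrench [ 0.39982248 -0.01386566  0.05      ]
grip [0.49487523 0.24643646 0.04892706]
call 0 t [ 0.368 -0.434  0.029] a [-0.056  0.133  0.316]
call 1 t [ 0.293 -0.487  0.038] a [-0.056  0.133  0.316]
call 2 t [ 0.21  -0.528  0.04 ] a [-0.056  0.133  0.316]
call 3 t [ 0.121 -0.555  0.036] a [-0.056  0.133  0.316]
call 4 t [ 0.03  -0.568  0.025] a [-0.056  0.133  0.316]
```

step_arm --motion '[{"tx":0.368,"ty":-0.434,"tz":0.029,"ax":-0.056,"ay":0.133,"az":0.316},{"tx":0.368,"ty":-0.434,"tz":0.029,"ax":-0.056,"ay":0.133,"az":0.316},{"tx":0.368,"ty":-0.434,"tz":0.029,"ax":-0.056,"ay":0.133,"az":0.316},{"tx":0.368,"ty":-0.434,"tz":0.029,"ax":-0.056,"ay":0.133,"az":0.316},{"tx":0.368,"ty":-0.434,"tz":0.029,"ax":-0.056,"ay":0.133,"az":0.316}]'

```text
invalid input
```

step_arm --motion '[{"tx":0.293,"ty":-0.487,"tz":0.038,"ax":-0.056,"ay":0.133,"az":0.316},{"tx":0.293,"ty":-0.487,"tz":0.038,"ax":-0.056,"ay":0.133,"az":0.316},{"tx":0.293,"ty":-0.487,"tz":0.038,"ax":-0.056,"ay":0.133,"az":0.316},{"tx":0.293,"ty":-0.487,"tz":0.038,"ax":-0.056,"ay":0.133,"az":0.316},{"tx":0.293,"ty":-0.487,"tz":0.038,"ax":-0.056,"ay":0.133,"az":0.316}]'

```text
invalid input
```

step_arm --motion '[{"tx":0.368,"ty":-0.434,"tz":0.029,"ax":-0.056,"ay":0.133,"az":0.316,"hand":91},{"tx":0.368,"ty":-0.434,"tz":0.029,"ax":-0.056,"ay":0.133,"az":0.316,"hand":91},{"tx":0.368,"ty":-0.434,"tz":0.029,"ax":-0.056,"ay":0.133,"az":0.316,"hand":91},{"tx":0.368,"ty":-0.434,"tz":0.029,"ax":-0.056,"ay":0.133,"az":0.316,"hand":91},{"tx":0.368,"ty":-0.434,"tz":0.029,"ax":-0.056,"ay":0.133,"az":0.316,"hand":91}]'

```text
t: 0.57
ee_pos: [0.3007, -0.4019, 0.2236]
eef_rot: [0.991, 0.129, 0.035, 0.005]
wrist_force: [0.1, -0.6, 0.2]
width: 0.091
finger_force: 0.0
```

step_arm --motion '[{"tx":0.293,"ty":-0.487,"tz":0.038,"ax":-0.056,"ay":0.133,"az":0.316,"hand":60},{"tx":0.293,"ty":-0.487,"tz":0.038,"ax":-0.056,"ay":0.133,"az":0.316,"hand":60},{"tx":0.293,"ty":-0.487,"tz":0.038,"ax":-0.056,"ay":0.133,"az":0.316,"hand":60},{"tx":0.293,"ty":-0.487,"tz":0.038,"ax":-0.056,"ay":0.133,"az":0.316,"hand":60},{"tx":0.293,"ty":-0.487,"tz":0.038,"ax":-0.056,"ay":0.133,"az":0.316,"hand":60}]'

```text
t: 0.98
ee_pos: [0.3488, -0.2388, 0.215]
eef_rot: [0.996, 0.05, 0.07, 0.012]
wrist_force: [-0.8, -1.6, -0.9]
width: 0.0613
finger_force: 0.0
```

step_arm --motion '[{"tx":0.21,"ty":-0.528,"tz":0.04,"ax":-0.056,"ay":0.133,"az":0.316,"hand":60},{"tx":0.21,"ty":-0.528,"tz":0.04,"ax":-0.056,"ay":0.133,"az":0.316,"hand":60},{"tx":0.21,"ty":-0.528,"tz":0.04,"ax":-0.056,"ay":0.133,"az":0.316,"hand":60},{"tx":0.21,"ty":-0.528,"tz":0.04,"ax":-0.056,"ay":0.133,"az":0.316,"hand":60},{"tx":0.21,"ty":-0.528,"tz":0.04,"ax":-0.056,"ay":0.133,"az":0.316,"hand":60}]'

```text
t: 1.4
ee_pos: [0.3978, -0.0776, 0.2069]
eef_rot: [0.994, -0.029, 0.105, 0.02]
wrist_force: [-1.0, -1.0, 0.3]
width: 0.0601
finger_force: 0.0
```

step_arm --motion '[{"tx":0.121,"ty":-0.555,"tz":0.036,"ax":-0.056,"ay":0.133,"az":0.316,"hand":60},{"tx":0.121,"ty":-0.555,"tz":0.036,"ax":-0.056,"ay":0.133,"az":0.316,"hand":60},{"tx":0.121,"ty":-0.555,"tz":0.036,"ax":-0.056,"ay":0.133,"az":0.316,"hand":60},{"tx":0.121,"ty":-0.555,"tz":0.036,"ax":-0.056,"ay":0.133,"az":0.316,"hand":60},{"tx":0.121,"ty":-0.555,"tz":0.036,"ax":-0.056,"ay":0.133,"az":0.316,"hand":60}]'

```text
t: 1.82
ee_pos: [0.4441, 0.0769, 0.1988]
eef_rot: [0.984, -0.11, 0.139, 0.027]
wrist_force: [0.3, -1.0, 0.4]
width: 0.0599
finger_force: 0.0
```

step_arm --motion '[{"tx":0.03,"ty":-0.568,"tz":0.025,"ax":-0.056,"ay":0.133,"az":0.316,"hand":60},{"tx":0.03,"ty":-0.568,"tz":0.025,"ax":-0.056,"ay":0.133,"az":0.316,"hand":60},{"tx":0.03,"ty":-0.568,"tz":0.025,"ax":-0.056,"ay":0.133,"az":0.316,"hand":60},{"tx":0.03,"ty":-0.568,"tz":0.025,"ax":-0.056,"ay":0.133,"az":0.316,"hand":60},{"tx":0.03,"ty":-0.568,"tz":0.025,"ax":-0.056,"ay":0.133,"az":0.316,"hand":60}]'

```text
t: 2.23
ee_pos: [0.492, 0.2398, 0.1901]
eef_rot: [0.967, -0.188, 0.172, 0.033]
wrist_force: [1.5, -0.4, 0.2]
width: 0.0601
finger_force: 0.0
```

Run:
```python
from h import *
st=manip.observe();cv2.imwrite("pics/w1.png",cams.read_camera('wrist')[:,:,::-1])
import pickle;pickle.dump(st,open('w1.pkl','wb'))
print(st['ee_pos'],Ro.from_quat(st['eef_rot']).as_matrix().round(3),st['qd'].round(3))
# top now unobstructed near start; keep
cv2.imwrite("pics/top1.png",cams.read_camera('top')[:,:,::-1])
```

```text
[0.49198468 0.23981741 0.19010809] [[ 0.871 -0.374  0.319]
 [-0.351 -0.927 -0.129]
 [ 0.344  0.    -0.939]] [ 0.78   0.521 -0.865 -0.041  0.549  0.654]
```

View pics/w1.png

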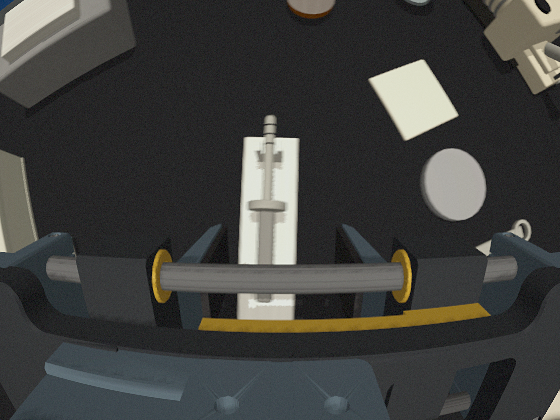

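The wrist view shows the rod's tip at (270,118), the collar at (267,205) and the handle end near (264,300). The tile corners are clear on the right.

Run:
```python
from h import *
import pickle;st=pickle.load(open('w1.pkl','rb'))
tip=cast('wrist',270,118,.045,st);col=cast('wrist',267,205,.050,st);end=cast('wrist',264,299,.052,st)
print(tip,col,end,np.linalg.norm(tip-end),np.linalg.norm(tip-col))
d=tip-end;d[2]=0;d/=np.linalg.norm(d);yaw=np.arctan2(d[1],d[0]);g=tip-d*.138
print('grip',g,'yaw',yaw, 'now',manip.observe()['ee_pos'])
c=[cast('wrist',u,v,.006,st) for u,v in [(368,79),(424,59),(458,115),(405,140)]];print('tile',np.mean(c,0),'edges',[np.arctan2(*(c[i+1]-c[i])[1::-1]) for i in range(3)])
R=toolR(yaw,.35)
s=plan([g[0],g[1],.12],R); plan([g[0],g[1],.045],R,start=s)
```

```text
[0.62480337 0.19816619 0.045     ] [0.54209011 0.23372818 0.05      ] [0.46084619 0.26935671 0.052     ] 0.17888277431147584 0.09017282835137456
grip [0.49822084 0.25312856 0.045     ] yaw -0.4096388293105531 now [0.49405732 0.24309863 0.19023688]
tile [0.60667485 0.01204506 0.006     ] edges [np.float64(-1.5041691169424456), np.float64(-3.0841923427207125), np.float64(1.6428106694723557)]
call 0 t [-0.08  -0.036  0.22 ] a [-0.026 -0.005  0.055]
call 0 t [-0.086  0.     0.235] a [0. 0. 0.]
```

step_arm --motion '[{"tx":-0.08,"ty":-0.025,"tz":0.22,"ax":-0.026,"ay":-0.005,"az":0.055,"hand":60},{"tx":-0.08,"ty":-0.025,"tz":0.22,"ax":-0.026,"ay":-0.005,"az":0.055,"hand":60},{"tx":-0.08,"ty":-0.025,"tz":0.22,"ax":-0.026,"ay":-0.005,"az":0.055,"hand":60},{"tx":-0.08,"ty":-0.025,"tz":0.22,"ax":-0.026,"ay":-0.005,"az":0.055,"hand":60},{"tx":-0.08,"ty":-0.025,"tz":0.22,"ax":-0.026,"ay":-0.005,"az":0.055,"hand":60}]'

```text
t: 2.75
ee_pos: [0.4956, 0.2444, 0.1213]
eef_rot: [0.964, -0.202, 0.17, 0.037]
wrist_force: [0.6, -0.9, -0.1]
width: 0.0602
finger_force: 0.0
```

Run:
```python
from h import *
im=cams.read_camera('wrist');im=cams.read_camera('wrist');cv2.imwrite("pics/w2.png",im[:,:,::-1])
st=manip.observe();import pickle;pickle.dump(st,open('w2.pkl','wb'))
print(st['ee_pos'],st['qd'].round(3)); yaw=-.41
print(proj('wrist',[.6248,.1982,.045],st),proj('wrist',[.542,.2337,.05],st))
plan([.4982,.2531,.045],toolR(yaw,.35))
```

```text
[0.49598303 0.24462563 0.12197847] [ 0.001 -0.003  0.002 -0.004 -0.006  0.008]
(np.float64(269.37620996046064), np.float64(89.32006242653819)) (np.float64(269.16505293925894), np.float64(196.63399296948583))
call 0 t [-0.092 -0.029  0.239] a [ 0.004 -0.001 -0.007]
```

View pics/w2.png

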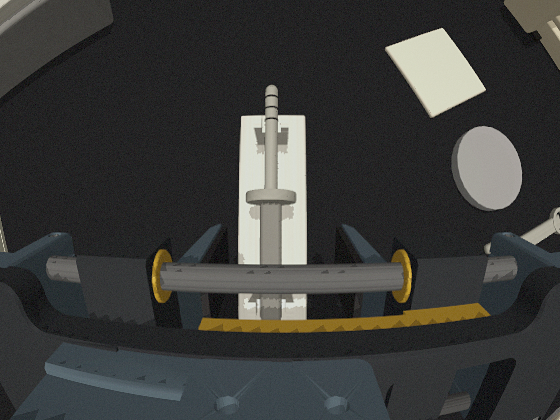

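The rod is vertical in the image at column 271 (tip at row 88, collar at row 196), within about 1 mm of the prediction. I'll descend and grip.

step_arm --motion '[{"tx":-0.046,"ty":-0.026,"tz":0.12,"ax":0,"ay":0,"az":-0.007,"hand":60},{"tx":-0.092,"ty":-0.026,"tz":0.239,"ax":0,"ay":0,"az":-0.007,"hand":60},{"tx":-0.092,"ty":-0.026,"tz":0.239,"ax":0,"ay":0,"az":-0.007,"hand":60},{"tx":-0.092,"ty":-0.026,"tz":0.239,"ax":0,"ay":0,"az":-0.007,"hand":60},{"tx":-0.092,"ty":-0.026,"tz":0.239,"ax":0,"ay":0,"az":-0.007,"hand":60}]'

```text
t: 3.27
ee_pos: [0.4977, 0.2522, 0.0454]
eef_rot: [0.964, -0.201, 0.17, 0.037]
wrist_force: [-0.2, -0.6, 0.9]
width: 0.0601
finger_force: 0.0
```

step_arm --grip_force 30 --motion '[{"tx":0,"ty":0,"tz":0,"ax":0,"ay":0,"az":0,"hand":10},{"tx":0,"ty":0,"tz":0,"ax":0,"ay":0,"az":0,"hand":10},{"tx":0,"ty":0,"tz":0,"ax":0,"ay":0,"az":0,"hand":10},{"tx":0,"ty":0,"tz":0,"ax":0,"ay":0,"az":0,"hand":10},{"tx":0,"ty":0,"tz":0,"ax":0,"ay":0,"az":0,"hand":10}]'

```text
t: 3.68
ee_pos: [0.4971, 0.2522, 0.0439]
eef_rot: [0.964, -0.2, 0.17, 0.037]
wrist_force: [-0.4, -0.4, 0.2]
width: 0.0294
finger_force: 0.0
```

step_arm --grip_force 30 --motion '[{"tx":0,"ty":0,"tz":0,"ax":0,"ay":0,"az":0,"hand":10},{"tx":0,"ty":0,"tz":0,"ax":0,"ay":0,"az":0,"hand":10},{"tx":0,"ty":0,"tz":0,"ax":0,"ay":0,"az":0,"hand":10},{"tx":0,"ty":0,"tz":0,"ax":0,"ay":0,"az":0,"hand":10},{"tx":0,"ty":0,"tz":0,"ax":0,"ay":0,"az":0,"hand":10}]'

```text
t: 4.1
ee_pos: [0.4969, 0.2521, 0.0433]
eef_rot: [0.964, -0.2, 0.17, 0.037]
wrist_force: [-1.1, -0.0, 3.9]
width: 0.016
finger_force: 30.0
```

step_arm --motion '[{"tx":0.02,"ty":0,"tz":-0.055,"ax":0,"ay":0,"az":0,"hand":10},{"tx":0.04,"ty":0,"tz":-0.11,"ax":0,"ay":0,"az":0,"hand":10},{"tx":0.08,"ty":0,"tz":-0.219,"ax":0,"ay":0,"az":0,"hand":10},{"tx":0.115,"ty":0,"tz":-0.313,"ax":0,"ay":0,"az":0,"hand":10},{"tx":0.171,"ty":0,"tz":-0.47,"ax":0,"ay":0,"az":0,"hand":10}]'

```text
t: 4.52
ee_pos: [0.4959, 0.2521, 0.1846]
eef_rot: [0.965, -0.2, 0.168, 0.038]
wrist_force: [0.4, -1.9, -2.3]
width: 0.0158
finger_force: 30.0
```

Run:
```python
from h import *
import pickle
im=cams.read_camera('wrist');st=manip.observe();im=cams.read_camera('wrist')
cv2.imwrite("pics/w3.png",im[:,:,::-1])
pickle.dump(st,open('w3.pkl','wb'))
print(st)
# tip prediction if grasp ideal
R=Ro.from_quat(st['eef_rot']).as_matrix();d=R@Ro.from_rotvec([0,-.35,0]).as_matrix()[:,0]
print(d,proj('wrist',st['ee_pos']+.138*d,st),proj('wrist',st['ee_pos']+.048*d,st))
# pump views
t=cv2.imread('pics/top1.png');cv2.imwrite('pics/m2.png',np.hstack([cv2.resize(im[60:260,170:370,::-1],(400,400)),cv2.resize(t[150:220,330:400],(400,400),interpolation=cv2.INTER_CUBIC)]))
```

```text
{'t': 4.5667, 'joints': array([ 0.52976282,  0.38798547,  1.73763959, -0.38291201,  0.83789036,
        2.74300888]), 'qd': array([ 0.00149785,  0.05837809,  0.02034564, -0.08868147, -0.1955588 ,
        0.12314567]), 'tau': array([ -2.55562663, -19.72826779, -11.13915414,  -1.59703027,
        -2.97697619,   1.92714237]), 'ee_pos': array([0.49905866, 0.25394308, 0.1932064 ]), 'eef_rot': array([ 0.96388757, -0.20034625,  0.17198501,  0.03468833]), 'wrist_force': array([ 5.42797102,  2.8851508 , 11.76742758]), 'moment': array([ 0.28663464, -0.15910334,  0.10738895]), 'finger_force': 29.99757617712021, 'width': 0.015844552501442077}
[ 0.91731252 -0.39815872  0.00271665] (np.float64(280.73874050160583), np.float64(31.760607609697473)) (np.float64(280.6409024872098), np.float64(173.54522211291072))
```

View pics/m2.png

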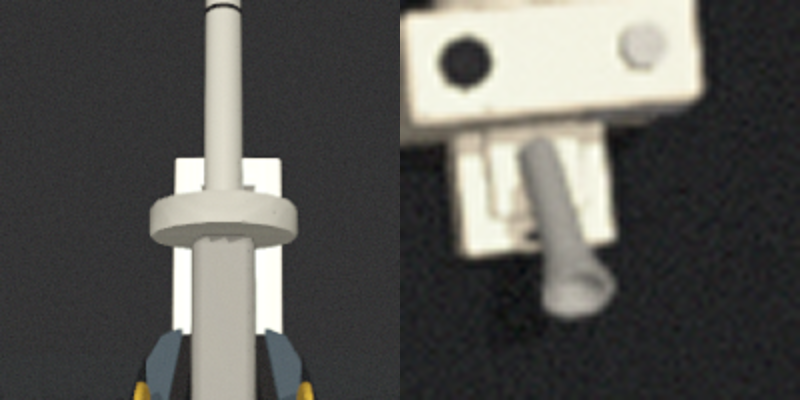

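The rod is held straight: collar and stem are centred at column 281, with no tilt. Top view: the rim's centre is at about (361,200.6). Next I'll get the pump's yaw from the housing and sump edges and plan the move to viewing poses beside the mouth.

Run:
```python
from h import *
P=lambda x,y,z:cast('top',330+(x-400)*.175,150+y*.175,z)
for a,b,z in [((413,125),(700,98),.115),((460,255),(617,240),.045)]:
    A,B=P(*a,z),P(*b,z);e=A-B;n=np.array([e[1],-e[0]]);n=n/np.linalg.norm(n)
    print('mid',(A+B)/2,'tip yaw',np.arctan2(n[1],n[0]),np.linalg.norm(e))
print('mouth',P(580,288,.115))
st=manip.observe();print('joints',st['joints'].round(2),st['ee_pos'])
R=toolR(-.05,.35)
s=plan([.36,-.19,.30],R,st)
```

```text
mid [ 0.62404062 -0.24728973  0.115     ] tip yaw 0.08416046255225355 0.1458724508744559
mid [ 0.5593831  -0.25077409  0.045     ] tip yaw 0.08476118938882005 0.08422767674248914
mouth [ 0.53481421 -0.25730418  0.115     ]
joints [ 0.53  0.39  1.74 -0.39  0.83  2.75] [0.49948351 0.25405045 0.19057417]
call 0 t [ 0.094  0.514 -0.097] a [ 0.081 -0.003 -0.226]
call 1 t [ 0.035  0.517 -0.118] a [ 0.081 -0.003 -0.226]
call 2 t [-0.023  0.512 -0.138] a [ 0.081 -0.003 -0.226]
```

Run:
```python
from h import *
plan([.36,-.19,.30],toolR(.085,.35))
```

```text
call 0 t [ 0.094  0.514 -0.097] a [ 0.112 -0.003 -0.311]
call 1 t [ 0.014  0.516 -0.126] a [ 0.112 -0.003 -0.311]
call 2 t [-0.066  0.504 -0.154] a [ 0.112 -0.003 -0.311]
```

step_arm --motion '[{"tx":0.094,"ty":0.514,"tz":-0.097,"ax":0.112,"ay":-0.003,"az":-0.311,"hand":10},{"tx":0.094,"ty":0.514,"tz":-0.097,"ax":0.112,"ay":-0.003,"az":-0.311,"hand":10},{"tx":0.094,"ty":0.514,"tz":-0.097,"ax":0.112,"ay":-0.003,"az":-0.311,"hand":10},{"tx":0.094,"ty":0.514,"tz":-0.097,"ax":0.112,"ay":-0.003,"az":-0.311,"hand":10},{"tx":0.094,"ty":0.514,"tz":-0.097,"ax":0.112,"ay":-0.003,"az":-0.311,"hand":10}]'

```text
t: 5.03
ee_pos: [0.4482, 0.0998, 0.223]
eef_rot: [0.978, -0.122, 0.17, 0.024]
wrist_force: [0.4, 1.0, -2.1]
width: 0.0157
finger_force: 30.0
```

step_arm --motion '[{"tx":0.014,"ty":0.516,"tz":-0.126,"ax":0.112,"ay":-0.003,"az":-0.311,"hand":10},{"tx":0.014,"ty":0.516,"tz":-0.126,"ax":0.112,"ay":-0.003,"az":-0.311,"hand":10},{"tx":0.014,"ty":0.516,"tz":-0.126,"ax":0.112,"ay":-0.003,"az":-0.311,"hand":10},{"tx":0.014,"ty":0.516,"tz":-0.126,"ax":0.112,"ay":-0.003,"az":-0.311,"hand":10},{"tx":0.014,"ty":0.516,"tz":-0.126,"ax":0.112,"ay":-0.003,"az":-0.311,"hand":10}]'

```text
t: 5.45
ee_pos: [0.4097, -0.0269, 0.2554]
eef_rot: [0.985, -0.039, 0.171, 0.009]
wrist_force: [0.7, 0.2, -0.7]
width: 0.0159
finger_force: 30.0
```

step_arm --motion '[{"tx":-0.066,"ty":0.504,"tz":-0.154,"ax":0.112,"ay":-0.003,"az":-0.311,"hand":10},{"tx":-0.066,"ty":0.504,"tz":-0.154,"ax":0.112,"ay":-0.003,"az":-0.311,"hand":10},{"tx":-0.066,"ty":0.504,"tz":-0.154,"ax":0.112,"ay":-0.003,"az":-0.311,"hand":10},{"tx":-0.066,"ty":0.504,"tz":-0.154,"ax":0.112,"ay":-0.003,"az":-0.311,"hand":10},{"tx":-0.066,"ty":0.504,"tz":-0.154,"ax":0.112,"ay":-0.003,"az":-0.311,"hand":10}]'

```text
t: 5.87
ee_pos: [0.3693, -0.157, 0.288]
eef_rot: [0.985, 0.042, 0.17, -0.006]
wrist_force: [1.4, 0.0, -0.9]
width: 0.0157
finger_force: 30.0
```

Run:
```python
from h import *
import pickle
for _ in range(4): cams.read_camera('wrist')
st=manip.observe();im=cams.read_camera('wrist')
cv2.imwrite("pics/w4.png",im[:,:,::-1]);pickle.dump(st,open('w4.pkl','wb'))
print(st['ee_pos'],st['joints'].round(2),st['wrist_force'],st['width'],st['qd'].round(3))
d=toolR(.085,0)[:,0];print(proj('wrist',[.5345,-.2565,.115],st),proj('wrist',st['ee_pos']+.138*d,st))
R=Ro.from_quat(st['eef_rot']).as_matrix();print(R.round(3))
```

```text
[ 0.36967421 -0.1572862   0.28771961] [-0.76 -0.02  1.97  0.3   0.98  0.58] [-0.26836513  0.00158891 -0.47656244] 0.01605916914741373 [ 0.067 -0.001  0.021  0.    -0.001  0.014]
(np.float64(378.4455220078026), np.float64(113.54493277776446)) (np.float64(279.9154374080083), np.float64(30.309212358382467))
[[ 0.94   0.08   0.333]
 [ 0.076 -0.997  0.024]
 [ 0.334  0.003 -0.943]]
```

View pics/w4.png

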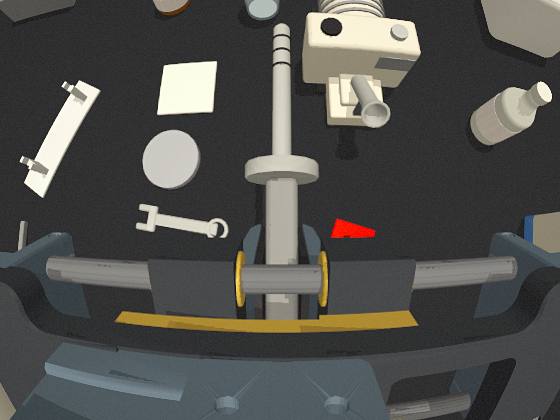

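The wrist view shows the mouth rim centred at (375,114) and the rod tip at (282,25). Now I'll combine the rays.

```bash
cat >> h.py <<'E'
def rod_dir(yaw,pitch): return np.array([np.cos(pitch)*np.cos(yaw),np.cos(pitch)*np.sin(yaw),-np.sin(pitch)])
def rodR(yaw,pitch,tilt=.35): return toolR(yaw,tilt-pitch)
E
python3 - <<'E'
from h import *
import pickle;st=pickle.load(open('w4.pkl','rb'))
im=cv2.imread('pics/w4.png')
print(cast('wrist',375,114,.115,st),cast('top',361.2,200.5,.115),cast('scene',243,155.5,.115))
R=Ro.from_quat(st['eef_rot']).as_matrix()
for lv in (0,.02,.04):
  for o in (0,.003):
    d=R@Ro.from_rotvec([0,-.35-lv,0]).as_matrix()[:,0]
    print(lv,o,d.round(3),[np.round(proj('wrist',st['ee_pos']+(s+o)*d,st),1) for s in (.138,.128,.048,.040)])
m=np.array([.5345,-.2535,.115]);yaw=.085;p=np.radians(40);d=rod_dir(yaw,p)
a=plan(m-d*(.138+.06),rodR(yaw,p))
E
```

```text
[ 0.53332646 -0.25232992  0.115     ] [ 0.5345358  -0.25643448  0.115     ] [ 0.53256539 -0.24616909  0.115     ]
0 0 [ 0.997  0.08  -0.01 ] [array([281.1,  31.6]), array([281.1,  44.4]), array([281.1, 173.3]), array([281.1, 188.5])]
0 0.003 [ 0.997  0.08  -0.01 ] [array([281.1,  27.9]), array([281.1,  40.4]), array([281.1, 167.7]), array([281.1, 182.8])]
0.02 0 [ 0.996  0.08  -0.03 ] [array([281.1,  34.2]), array([281.1,  46.7]), array([281.1, 173.7]), array([281.1, 188.8])]
0.02 0.003 [ 0.996  0.08  -0.03 ] [array([281.1,  30.6]), array([281.1,  42.9]), array([281.1, 168.2]), array([281.1, 183.1])]
0.04 0 [ 0.996  0.079 -0.05 ] [array([281.1,  36.9]), array([281.1,  49.1]), array([281.1, 174.2]), array([281.1, 189.1])]
0.04 0.003 [ 0.996  0.079 -0.05 ] [array([281.1,  33.3]), array([281.1,  45.4]), array([281.1, 168.7]), array([281.1, 183.5])]
call 0 t [-0.018  0.185  0.074] a [ 0.003 -0.688 -0.003]
call 1 t [0.007 0.185 0.076] a [ 0.003 -0.688 -0.003]
```

Run:
```python
import cv2,numpy as np
im=cv2.imread('pics/w4.png');t=cv2.imread('pics/w3.png')
f=lambda im,x,y,w,h:cv2.resize(im[y:y+h,x:x+w],(400,600),interpolation=cv2.INTER_CUBIC)
cv2.imwrite('pics/m3.png',np.hstack([f(im,230,10,120,180),f(im,320,50,80,120)]))
```

```text
(no output)
```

View pics/m3.png

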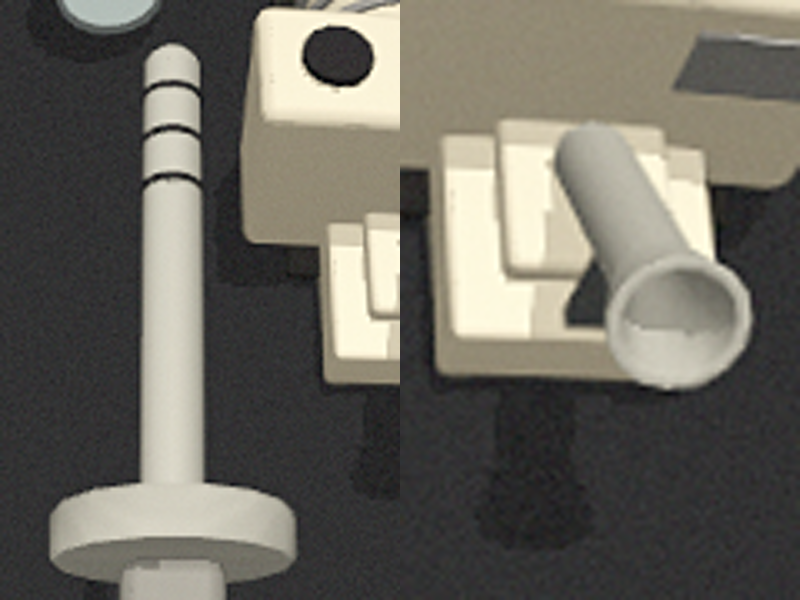

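Run:
```python
from h import *
from scipy.optimize import least_squares
import pickle;st=pickle.load(open('w4.pkl','rb'))
R=Ro.from_quat(st['eef_rot']).as_matrix()
def pts(x):
    o,lv,h=x
    A=R@Ro.from_rotvec([0,-.35-lv,0]).as_matrix();d=A[:,0];u=-A[:,2]
    c=st['ee_pos']+o*d+h*u
    a=np.linspace(0,6.28,60)
    tip=min(proj('wrist',c+.133*d+.005*(np.cos(t)*d+np.sin(t)*u),st)[1] for t in a)
    col=proj('wrist',c+.048*d+.019*u,st)[1]
    colb=proj('wrist',c+.040*d+.019*u,st)[1]
    return np.array([tip,col,colb])
for x in [(0,0,0),(.005,0,0),(0,-.05,0),(0,0,.005)]:print(x,pts(x).round(1))
print('obs 22.6 155')
for h in (0,):
  r=least_squares(lambda x:pts([x[0],x[1],h])[:2]-[22.6,155],[0,0],x_scale=[.01,.1],diff_step=1e-2);print(r.x,pts([*r.x,h]))
print(cast('wrist',375.7,114.3,.115,st))
```

```text
(0, 0, 0) [ 30.  164.5 181.4]
(0.005, 0, 0) [ 23.8 154.1 170.8]
(0, -0.05, 0) [ 23.5 165.4 182.8]
(0, 0, 0.005) [ 25.  161.8 179.3]
obs 22.6 155
[ 0.00461652 -0.01219483] [ 22.6        155.         171.83126822]
[ 0.53306789 -0.25317172  0.115     ]
```

Run:
```python
from h import *
m=np.array([.5335,-.2535,.115]);yaw=.085;p=np.radians(40);d=rod_dir(yaw,p)
plan(m-d*(.142+.05),rodR(yaw,p,.345))
```

```text
call 0 t [-0.015  0.185  0.082] a [ 0.003 -0.693 -0.003]
call 1 t [0.014 0.185 0.082] a [ 0.003 -0.693 -0.003]
```

step_arm --motion '[{"tx":-0.015,"ty":0.185,"tz":0.082,"ax":0.003,"ay":-0.693,"az":-0.003,"hand":10},{"tx":-0.015,"ty":0.185,"tz":0.082,"ax":0.003,"ay":-0.693,"az":-0.003,"hand":10},{"tx":-0.015,"ty":0.185,"tz":0.082,"ax":0.003,"ay":-0.693,"az":-0.003,"hand":10},{"tx":-0.015,"ty":0.185,"tz":0.082,"ax":0.003,"ay":-0.693,"az":-0.003,"hand":10},{"tx":-0.015,"ty":0.185,"tz":0.082,"ax":0.003,"ay":-0.693,"az":-0.003,"hand":10}]'

```text
t: 6.53
ee_pos: [0.38, -0.2092, 0.2626]
eef_rot: [0.999, 0.045, -0.003, 0.001]
wrist_force: [1.0, 1.0, -0.8]
width: 0.0158
finger_force: 30.0
```

step_arm --motion '[{"tx":0.014,"ty":0.185,"tz":0.082,"ax":0.003,"ay":-0.693,"az":-0.003,"hand":10},{"tx":0.014,"ty":0.185,"tz":0.082,"ax":0.003,"ay":-0.693,"az":-0.003,"hand":10},{"tx":0.014,"ty":0.185,"tz":0.082,"ax":0.003,"ay":-0.693,"az":-0.003,"hand":10},{"tx":0.014,"ty":0.185,"tz":0.082,"ax":0.003,"ay":-0.693,"az":-0.003,"hand":10},{"tx":0.014,"ty":0.185,"tz":0.082,"ax":0.003,"ay":-0.693,"az":-0.003,"hand":10}]'

```text
t: 6.95
ee_pos: [0.3877, -0.2647, 0.2382]
eef_rot: [0.984, 0.044, -0.174, 0.007]
wrist_force: [-0.6, -0.1, -0.6]
width: 0.0155
finger_force: 30.0
```

Run:
```python
from h import *
import pickle
for _ in range(4): cams.read_camera('wrist')
st=manip.observe();im=cams.read_camera('wrist');to=cams.read_camera('top');sc=cams.read_camera('scene')
cv2.imwrite("pics/w5.png",im[:,:,::-1]);pickle.dump(st,open('w5.pkl','wb'))
print(st['ee_pos'],st['joints'].round(2),st['wrist_force'],st['qd'].round(3))
m=np.array([.5335,-.2535,.115]);yaw=.085;p=np.radians(40);d=rod_dir(yaw,p)
plan(m-d*(.142+.05),rodR(yaw,p,.345))
print(proj('wrist',m,st))
f=lambda im,x,y,w,h:cv2.resize(im[y:y+h,x:x+w,::-1],(400,300),interpolation=cv2.INTER_CUBIC)
cv2.imwrite('pics/m4.png',np.vstack([np.hstack([f(im,200,0,200,150),f(im,240,40,80,60)]),np.hstack([f(to,310,140,100,75),f(sc,180,110,120,90)])]))
```

```text
[ 0.38682353 -0.26567052  0.23979241] [-0.58  0.42  1.52 -0.21  1.48  0.96] [ 0.95673121 -0.15742026 -0.734766  ] [-0.002  0.005 -0.013 -0.009  0.009  0.007]
call 0 t [ 0.001 -0.001  0.004] a [ 0.003 -0.006  0.002]
(np.float64(281.77765417697543), np.float64(-25.383830572242175))
```

View pics/m4.png

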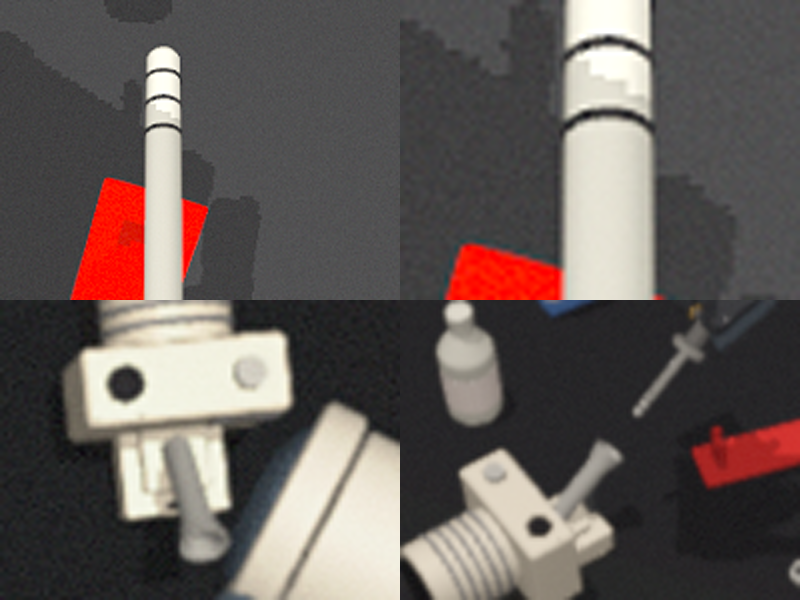

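Scene crop: the rod tip is at scene (251,143.6) and the mouth at (242.7,155.6), and the rod's axis extended passes within about 1 px of the mouth. I'll check numerically for scene-camera bias.

Run:
```python
from h import *
st=manip.observe();R=Ro.from_quat(st['eef_rot']).as_matrix();d=R@Ro.from_rotvec([0,-.345,0]).as_matrix()[:,0]
print(d,rod_dir(.085,np.radians(40)))
p=st['ee_pos']+d*.142
print('tip pred',proj('scene',p),'tip obs 251.1,143.6; mouth pred',proj('scene',[.5335,-.2535,.115]),'obs 242.7 155.6; line at mouth',proj('scene',p+.05*d))
J=[np.subtract(proj('scene',p+e),proj('scene',p))/.005 *.001 for e in .005*np.eye(3)];print('px per mm',np.round(J,2))
```

```text
[ 0.76504259  0.06548897 -0.64064111] [ 0.76327877  0.0650354  -0.64278761]
tip pred (np.float64(249.87705471912324), np.float64(143.57556282231872)) tip obs 251.1,143.6; mouth pred (np.float64(241.8061169577268), np.float64(154.29172808595987)) obs 242.7 155.6; line at mouth (np.float64(241.6414971737031), np.float64(154.04732711272808))
px per mm [[-0.24  0.11]
 [ 0.14  0.18]
 [-0.01 -0.18]]
```

step_arm --motion '[{"tx":0.05,"ty":-0.002,"tz":0.018,"ax":0,"ay":-0.004,"az":0,"hand":10},{"tx":0.1,"ty":-0.004,"tz":0.036,"ax":0,"ay":-0.004,"az":0,"hand":10},{"tx":0.15,"ty":-0.004,"tz":0.054,"ax":0,"ay":-0.004,"az":0,"hand":10},{"tx":0.188,"ty":-0.004,"tz":0.068,"ax":0,"ay":-0.004,"az":0,"hand":10},{"tx":0.188,"ty":-0.004,"tz":0.068,"ax":0,"ay":-0.004,"az":0,"hand":10}]'

```text
t: 7.72
ee_pos: [0.4343, -0.2606, 0.1987]
eef_rot: [0.983, 0.043, -0.176, 0.007]
wrist_force: [-1.8, -0.1, -0.6]
width: 0.0159
finger_force: 30.0
```

Run:
```python
from h import *
for _ in range(3): cams.read_camera('top')
st=manip.observe();im=cams.read_camera('wrist');sc=cams.read_camera('scene')
m=np.array([.5335,-.2525,.115]);d=rod_dir(.085,np.radians(40));e=st['ee_pos']+.142*d-m
print('depth',e@d,'lat',e-(e@d)*d,st['wrist_force'],st['moment'])
f=lambda im,x,y,w,h:cv2.resize(im[y:y+h,x:x+w,::-1],(400,300),interpolation=cv2.INTER_CUBIC)
cv2.imwrite('pics/m5.png',np.hstack([f(im,180,0,200,150),f(sc,210,120,80,60)]))
```

```text
depth 0.00977525669052112 lat [4.33902229e-04 5.62952204e-05 5.20933413e-04] [-0.46375131  0.57965836  0.03263119] [ 0.04446682 -0.26212168  0.00866902]
```

View pics/m5.png

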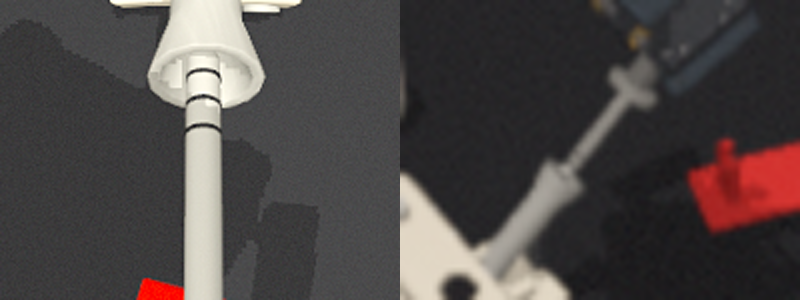

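The tip is inside the rim. The rim is centred at crop column 207 and the rod at 203.5, about 1.5 mm to the left, so I'll shift and go on gently.

step_arm --motion '[{"tx":0.016,"ty":0.005,"tz":0.006,"ax":0,"ay":0,"az":0,"hand":10},{"tx":0.031,"ty":0.005,"tz":0.011,"ax":0,"ay":0,"az":0,"hand":10},{"tx":0.047,"ty":0.005,"tz":0.017,"ax":0,"ay":0,"az":0,"hand":10},{"tx":0.063,"ty":0.005,"tz":0.023,"ax":0,"ay":0,"az":0,"hand":10},{"tx":0.063,"ty":0.005,"tz":0.023,"ax":0,"ay":0,"az":0,"hand":10}]'

```text
t: 8.38
ee_pos: [0.4492, -0.2611, 0.1866]
eef_rot: [0.983, 0.043, -0.176, 0.008]
wrist_force: [-0.4, 0.5, -1.4]
width: 0.0159
finger_force: 30.0
```

step_arm --motion '[{"tx":0.016,"ty":0,"tz":0.006,"ax":0,"ay":0,"az":0,"hand":10},{"tx":0.031,"ty":0,"tz":0.011,"ax":0,"ay":0,"az":0,"hand":10},{"tx":0.047,"ty":0,"tz":0.017,"ax":0,"ay":0,"az":0,"hand":10},{"tx":0.047,"ty":0,"tz":0.017,"ax":0,"ay":0,"az":0,"hand":10},{"tx":0.047,"ty":0,"tz":0.017,"ax":0,"ay":0,"az":0,"hand":10}]'

```text
t: 8.8
ee_pos: [0.4602, -0.2602, 0.1775]
eef_rot: [0.983, 0.043, -0.176, 0.008]
wrist_force: [0.4, -0.1, 0.1]
width: 0.0159
finger_force: 30.0
```

```bash
cat > c.py <<'E'
from h import *
for _ in range(3): cams.read_camera('top')
st=manip.observe();R=Ro.from_quat(st['eef_rot']).as_matrix();d=R@Ro.from_rotvec([0,-.345,0]).as_matrix()[:,0]
m=np.array([.5335,-.2535,.115]);d0=rod_dir(.085,np.radians(40));e=st['ee_pos']+.142*d-m
print('depth',e@d0,'lat',e-(e@d0)*d0,'F tool',R.T@st['wrist_force'],'M',R.T@st['moment'],'along',st['wrist_force']@d0,st['t'],st['width'])
E
python3 c.py
```

```text
depth 0.04503384809942267 lat [ 0.00040735 -0.00041224  0.000442  ] F tool [ 0.51067123 -0.55740888  1.18940325] M [0.06634322 0.16229147 0.0376974 ] along 0.8814406508216264 8.95 0.015876170456870536
```

At 45 mm depth there is no side force, so I'll continue.

step_arm --motion '[{"tx":0.016,"ty":0,"tz":0.006,"ax":0,"ay":0,"az":0,"hand":10},{"tx":0.031,"ty":0,"tz":0.011,"ax":0,"ay":0,"az":0,"hand":10},{"tx":0.047,"ty":0,"tz":0.017,"ax":0,"ay":0,"az":0,"hand":10},{"tx":0.063,"ty":0,"tz":0.023,"ax":0,"ay":0,"az":0,"hand":10},{"tx":0.063,"ty":0,"tz":0.023,"ax":0,"ay":0,"az":0,"hand":10}]'

```text
t: 9.37
ee_pos: [0.4759, -0.2588, 0.1638]
eef_rot: [0.983, 0.043, -0.176, 0.008]
wrist_force: [-0.3, 0.6, -1.1]
width: 0.0158
finger_force: 30.0
```

step_arm --motion '[{"tx":0.016,"ty":0,"tz":0.006,"ax":0,"ay":0,"az":0,"hand":10},{"tx":0.031,"ty":0,"tz":0.011,"ax":0,"ay":0,"az":0,"hand":10},{"tx":0.047,"ty":0,"tz":0.017,"ax":0,"ay":0,"az":0,"hand":10},{"tx":0.047,"ty":0,"tz":0.017,"ax":0,"ay":0,"az":0,"hand":10},{"tx":0.047,"ty":0,"tz":0.017,"ax":0,"ay":0,"az":0,"hand":10}]'

```text
t: 9.78
ee_pos: [0.4869, -0.2579, 0.1548]
eef_rot: [0.983, 0.043, -0.176, 0.008]
wrist_force: [-0.3, -0.1, -0.6]
width: 0.0158
finger_force: 30.0
```

```bash
python3 c.py
```

```text
depth 0.08014633613564676 lat [ 0.00029105 -0.00038144  0.00030701] F tool [0.26159564 0.26763412 0.91600608] M [0.0242636  0.25184413 0.02315858] along 0.5553701018851726 9.9333 0.015728433529477084
```

step_arm --motion '[{"tx":0.008,"ty":0,"tz":0.003,"ax":0,"ay":0,"az":0,"hand":10},{"tx":0.013,"ty":0,"tz":0.005,"ax":0,"ay":0,"az":0,"hand":10},{"tx":0.019,"ty":0,"tz":0.007,"ax":0,"ay":0,"az":0,"hand":10},{"tx":0.022,"ty":0,"tz":0.008,"ax":0,"ay":0,"az":0,"hand":10},{"tx":0.022,"ty":0,"tz":0.008,"ax":0,"ay":0,"az":0,"hand":10}]'

```text
t: 10.35
ee_pos: [0.4922, -0.2575, 0.1503]
eef_rot: [0.983, 0.043, -0.176, 0.008]
wrist_force: [0.0, 0.7, -0.4]
width: 0.0157
finger_force: 30.0
```

step_arm --motion '[{"tx":0.003,"ty":0,"tz":0.001,"ax":0,"ay":0,"az":0,"hand":10},{"tx":0.006,"ty":0,"tz":0.002,"ax":0,"ay":0,"az":0,"hand":10},{"tx":0.008,"ty":0,"tz":0.003,"ax":0,"ay":0,"az":0,"hand":10},{"tx":0.008,"ty":0,"tz":0.003,"ax":0,"ay":0,"az":0,"hand":10},{"tx":0.008,"ty":0,"tz":0.003,"ax":0,"ay":0,"az":0,"hand":10}]'

```text
t: 10.77
ee_pos: [0.4933, -0.2574, 0.1494]
eef_rot: [0.983, 0.042, -0.177, 0.008]
wrist_force: [-6.3, 0.6, 9.2]
width: 0.0158
finger_force: 30.0
```

```bash
python3 c.py
```

```text
depth 0.08893011782233601 lat [ 4.73602310e-05 -3.87237871e-04  1.70583405e-05] F tool [-9.5748938  -0.75028911 -5.7293814 ] M [ 0.12738247 -1.05060073 -0.0152901 ] along -10.943355286897438 10.9167 0.015306085309812844
```

Firm axial contact (11 N) at 89 mm depth means the collar is seated. I'll hold here for a moment.

step_arm --motion '[{"tx":0,"ty":0,"tz":0,"ax":0,"ay":0,"az":0,"hand":10},{"tx":0,"ty":0,"tz":0,"ax":0,"ay":0,"az":0,"hand":10},{"tx":0,"ty":0,"tz":0,"ax":0,"ay":0,"az":0,"hand":10},{"tx":0,"ty":0,"tz":0,"ax":0,"ay":0,"az":0,"hand":10},{"tx":0,"ty":0,"tz":0,"ax":0,"ay":0,"az":0,"hand":10}]'

```text
t: 11.33
ee_pos: [0.4933, -0.2574, 0.1494]
eef_rot: [0.983, 0.042, -0.177, 0.008]
wrist_force: [-6.4, -0.3, 8.5]
width: 0.0159
finger_force: 30.0
```

step_arm --motion '[{"tx":0,"ty":0,"tz":0,"ax":0,"ay":0,"az":0,"hand":10},{"tx":0,"ty":0,"tz":0,"ax":0,"ay":0,"az":0,"hand":10},{"tx":0,"ty":0,"tz":0,"ax":0,"ay":0,"az":0,"hand":10},{"tx":0,"ty":0,"tz":0,"ax":0,"ay":0,"az":0,"hand":10},{"tx":0,"ty":0,"tz":0,"ax":0,"ay":0,"az":0,"hand":10}]'

```text
t: 11.75
ee_pos: [0.4933, -0.2574, 0.1494]
eef_rot: [0.983, 0.042, -0.177, 0.008]
wrist_force: [-5.7, 0.1, 8.2]
width: 0.0157
finger_force: 30.0
```

step_arm --motion '[{"tx":0,"ty":0,"tz":0,"ax":0,"ay":0,"az":0,"hand":10},{"tx":0,"ty":0,"tz":0,"ax":0,"ay":0,"az":0,"hand":10},{"tx":0,"ty":0,"tz":0,"ax":0,"ay":0,"az":0,"hand":10},{"tx":0,"ty":0,"tz":0,"ax":0,"ay":0,"az":0,"hand":10},{"tx":0,"ty":0,"tz":0,"ax":0,"ay":0,"az":0,"hand":10}]'

```text
t: 12.17
ee_pos: [0.4933, -0.2574, 0.1494]
eef_rot: [0.983, 0.042, -0.177, 0.008]
wrist_force: [-7.0, -0.1, 8.5]
width: 0.0157
finger_force: 30.0
```

```bash
python3 c.py
```

```text
depth 0.08892703165004265 lat [ 4.67622737e-05 -4.01608536e-04  1.48943130e-05] F tool [-9.15738156 -0.19787591 -4.99354938] M [ 0.1363866  -1.06967453  0.0031312 ] along -10.302654980579318 12.3167 0.01600711857081608
```

step_arm --motion '[{"tx":-0.031,"ty":0,"tz":-0.011,"ax":0,"ay":0,"az":0,"hand":10},{"tx":-0.078,"ty":0,"tz":-0.028,"ax":0,"ay":0,"az":0,"hand":10},{"tx":-0.125,"ty":0,"tz":-0.045,"ax":0,"ay":0,"az":0,"hand":10},{"tx":-0.172,"ty":0,"tz":-0.062,"ax":0,"ay":0,"az":0,"hand":10},{"tx":-0.219,"ty":0,"tz":-0.079,"ax":0,"ay":0,"az":0,"hand":10}]'

```text
t: 12.73
ee_pos: [0.4395, -0.2621, 0.1952]
eef_rot: [0.983, 0.042, -0.176, 0.008]
wrist_force: [-0.1, 0.2, -0.1]
width: 0.0161
finger_force: 30.0
```

step_arm --motion '[{"tx":-0.047,"ty":0,"tz":-0.017,"ax":0,"ay":0,"az":0,"hand":10},{"tx":-0.094,"ty":0,"tz":-0.034,"ax":0,"ay":0,"az":0,"hand":10},{"tx":-0.141,"ty":0,"tz":-0.051,"ax":0,"ay":0,"az":0,"hand":10},{"tx":-0.188,"ty":0,"tz":-0.068,"ax":0,"ay":0,"az":0,"hand":10},{"tx":-0.219,"ty":0,"tz":-0.079,"ax":0,"ay":0,"az":0,"hand":10}]'

```text
t: 13.15
ee_pos: [0.3863, -0.2667, 0.2403]
eef_rot: [0.983, 0.042, -0.176, 0.008]
wrist_force: [0.5, -0.6, -1.1]
width: 0.0158
finger_force: 30.0
```

```bash
python3 c.py
python3 - <<'E'
from h import *
st=manip.observe();print(st['ee_pos'],st['joints'].round(2))
# final: tip over tile centre, level
for yaw in (.085,.4,.6,.8):
    g=np.array([.6065,.0115,0])-.142*rod_dir(yaw,0);print(yaw,g,np.hypot(*g[:2]))
E
```

```text
depth -0.050289004084141706 lat [ 0.00071332 -0.000735    0.00077266] F tool [ 0.22866235 -0.0214602   1.17748898] M [0.02934502 0.20218246 0.00267248] along 0.6133127160837837 13.3 0.015996689282918367
[ 0.38745153 -0.26673464  0.23938414] [-0.58  0.42  1.52 -0.22  1.49  0.96]
0.085 [ 0.46501267 -0.00055547  0.        ] 0.46501299798354656
0.4 [ 0.47570934 -0.0437974   0.        ] 0.47772124478716566
0.6 [ 0.48930234 -0.06867923  0.        ] 0.4940987951373282
0.8 [ 0.50756765 -0.09036456  0.        ] 0.5155489027715124
```

The rod is out. Now to the tile: approach from the pump side with yaw 0.6, away from the dish, with the rod level.

Run:
```python
from h import *
yaw=.6;g=np.array([.6065,.0115,.12])-.142*rod_dir(yaw,0);R=toolR(yaw,.348)
s=plan(g,R);g2=g.copy();g2[2]=.046;plan(g2,R,start=s)
```

```text
call 0 t [ 0.254 -0.315  0.118] a [-0.     0.686 -0.524]
call 1 t [ 0.271 -0.245  0.209] a [-0.     0.686 -0.524]
call 0 t [-0.084  0.     0.232] a [0. 0. 0.]
```

step_arm --motion '[{"tx":0.254,"ty":-0.315,"tz":0.118,"ax":0,"ay":0.686,"az":-0.524,"hand":10},{"tx":0.254,"ty":-0.315,"tz":0.118,"ax":0,"ay":0.686,"az":-0.524,"hand":10},{"tx":0.254,"ty":-0.315,"tz":0.118,"ax":0,"ay":0.686,"az":-0.524,"hand":10},{"tx":0.254,"ty":-0.315,"tz":0.118,"ax":0,"ay":0.686,"az":-0.524,"hand":10},{"tx":0.254,"ty":-0.315,"tz":0.118,"ax":0,"ay":0.686,"az":-0.524,"hand":10}]'

```text
t: 13.72
ee_pos: [0.4374, -0.1656, 0.1781]
eef_rot: [0.985, 0.172, -0.006, -0.024]
wrist_force: [0.6, -1.1, -0.7]
width: 0.0154
finger_force: 30.0
```

step_arm --motion '[{"tx":0.271,"ty":-0.245,"tz":0.209,"ax":0,"ay":0.686,"az":-0.524,"hand":10},{"tx":0.271,"ty":-0.245,"tz":0.209,"ax":0,"ay":0.686,"az":-0.524,"hand":10},{"tx":0.271,"ty":-0.245,"tz":0.209,"ax":0,"ay":0.686,"az":-0.524,"hand":10},{"tx":0.271,"ty":-0.245,"tz":0.209,"ax":0,"ay":0.686,"az":-0.524,"hand":10},{"tx":0.271,"ty":-0.245,"tz":0.209,"ax":0,"ay":0.686,"az":-0.524,"hand":10}]'

```text
t: 14.13
ee_pos: [0.4883, -0.067, 0.1181]
eef_rot: [0.94, 0.293, 0.165, -0.053]
wrist_force: [-0.6, 1.0, -1.1]
width: 0.0157
finger_force: 30.0
```

Run:
```python
from h import *
for _ in range(3): cams.read_camera('top')
st=manip.observe();im=cams.read_camera('wrist');cv2.imwrite('pics/w6.png',im[:,:,::-1])
print(st['ee_pos'],st['joints'].round(2),st['wrist_force'],st['width'])
yaw=.6;g=np.array([.6065,.0115,.08])-.142*rod_dir(yaw,0);R=toolR(yaw,.348)
s=plan(g,R);g2=g.copy();g2[2]=.046;plan(g2,R,start=s)
g=cv2.cvtColor(im,cv2.COLOR_RGB2GRAY)
print('col281',g[5:60:1,281])
print('collar',g[140:200:2,281],'width row 100',np.where(np.abs(np.diff(g[100].astype(int)))>25)[0])
```

```text
[ 0.48986365 -0.06925787  0.11993671] [-0.47  0.43  1.99  0.53  0.62  0.09] [ 0.49068262  0.21336449 -0.76787128] 0.01566190538014378
call 0 t [-0.047 -0.003  0.126] a [-0.     0.003 -0.006]
call 0 t [-0.039  0.     0.107] a [0. 0. 0.]
col281 [ 36  29  32  38  38  35  35  34  46  38  33  30  39  41  37  35  28  25
 134 179 179 175 178 176 178 178 176 179 161  25  45 167 182 177 178 176
 179 179 177 177 181 189  25  23 162 184 179 178 178 177 178 180 178 180
 180]
collar [183 182 183 184 181 183 184 186 171 175 175 176 174 179 178 173  82  84
  86  98 136 146 147 146 145 148 147 148 146 144] width row 100 [ 11  12  13  14  39  67  70 229 230 231 271 272 290 339 340 525]
```

The tip row (22.7) is unchanged since before insertion, so the rod has not slipped. I'll lower it now.

step_arm --motion '[{"tx":-0.03,"ty":-0.003,"tz":0.08,"ax":0,"ay":0.003,"az":-0.006,"hand":10},{"tx":-0.055,"ty":-0.003,"tz":0.15,"ax":0,"ay":0.003,"az":-0.006,"hand":10},{"tx":-0.075,"ty":-0.003,"tz":0.204,"ax":0,"ay":0.003,"az":-0.006,"hand":10},{"tx":-0.084,"ty":-0.003,"tz":0.23,"ax":0,"ay":0.003,"az":-0.006,"hand":10},{"tx":-0.084,"ty":-0.003,"tz":0.23,"ax":0,"ay":0.003,"az":-0.006,"hand":10}]'

```text
t: 14.75
ee_pos: [0.4889, -0.0678, 0.0452]
eef_rot: [0.941, 0.292, 0.165, -0.052]
wrist_force: [-0.2, 0.1, -1.0]
width: 0.016
finger_force: 30.0
```

step_arm --motion '[{"tx":0,"ty":0,"tz":0,"ax":0,"ay":0,"az":0,"hand":10},{"tx":0,"ty":0,"tz":0,"ax":0,"ay":0,"az":0,"hand":10},{"tx":0,"ty":0,"tz":0,"ax":0,"ay":0,"az":0,"hand":10},{"tx":0,"ty":0,"tz":0,"ax":0,"ay":0,"az":0,"hand":10},{"tx":0,"ty":0,"tz":0,"ax":0,"ay":0,"az":0,"hand":10}]'

```text
t: 15.17
ee_pos: [0.4887, -0.0676, 0.0468]
eef_rot: [0.94, 0.292, 0.166, -0.051]
wrist_force: [0.6, 0.1, -1.2]
width: 0.0162
finger_force: 30.0
```

Run:
```python
from h import *
st=manip.observe();im=cams.read_camera('wrist')
R=Ro.from_quat(st['eef_rot']).as_matrix();d=R@Ro.from_rotvec([0,-.348,0]).as_matrix()[:,0]
tip=st['ee_pos']+.142*d
print(st['ee_pos'],st['wrist_force'],st['width'],st['qd'].round(4),'d',d,'tip',tip)
print('R y',R[:,1])
# tile check in wrist image: white mask contour
g=cv2.cvtColor(im,cv2.COLOR_RGB2HSV);mk=cv2.inRange(g,(0,0,200),(180,40,255))
for c in cv2.findContours(mk,cv2.RETR_EXTERNAL,cv2.CHAIN_APPROX_SIMPLE)[0]:
    if cv2.contourArea(c)>400:print(cv2.boundingRect(c),cv2.contourArea(c))
print('tile corners pred',[np.round(proj('wrist',[.6065+a,.0115+b,.006],st)) for a in(-.045,.045) for b in(-.045,.045)],'tip',proj('wrist',tip,st))
cv2.imwrite('pics/w7.png',im[:,:,::-1])
```

```text
[ 0.48871083 -0.06760789  0.04678699] [ 0.55279124  0.12161557 -1.17580287] 0.01621589531797203 [ 0.0008  0.0061  0.0034  0.0067 -0.0031 -0.0056] d [0.82370457 0.56701674 0.00167061] tip [0.60567688 0.01290848 0.04702422]
R y [ 0.56701616 -0.82370623  0.00085025]
(204, 4, 162, 136) 9524.5
(0, 0, 124, 98) 3492.0
tile corners pred [array([301., 141.]), array([197.,  77.]), array([367.,  51.]), array([269.,  -1.])] tip (np.float64(281.5438910633984), np.float64(26.398484697324676))
```

```bash
python3 -c "
from cell import job
print(job.finish_job())"
```

```text
the job is handed in; nothing more can be done
None
```

The rod went into the guide tube until the collar stopped on the rim (about 11 N along the axis), stayed there about 1.5 s, was drawn out, and the job was handed in with the rod held level, its tip about 4 cm above the centre of the tile.

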